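# Hang the two caddies back on the bench rail frame

## Task

Hang both loose caddies back on the bench rack, one on each side of the caddy that already hangs there, each where the free rail is long enough for it. Hook the lip over the upper rail with the caddy's front tipped up, then swing it down so that its foot tucks in under the lower rail and it hangs flat; leave the other things where they are.

Things in the scene. Friction and masses are not known exactly. Their poses are not given: they have to be found in the camera images.
- rack: Fixed bench rack: two grey posts on feet, joined by an upper and a lower rail along its y axis. Origin: on the bench, under the FRONT face of the upper rail, midway between the posts; x points to its rear, away from the robot, z up. Rails are free from y = -205 to +205 mm, where the posts begin (x +5 to +25, up to z = 237). Feet at the posts: x -85 to +115, 16 mm high.
- upper_rail (a point): Middle of the top edge of the upper rail, 215 mm above the bench; rack axes. The rail is a flat steel bar 5 mm thick (2.5 mm either side of this point in x) and 24 mm tall, open above and behind.
- lower_rail (a point): Middle of the lower front edge of the lower rail, 110 mm above the bench, 6 mm (x) in front of upper_rail; rack axes. The rail is a tube 14.5 mm deep, 20 mm tall, open below. The caddies' backs rest against its front face.
- hung_caddy: Caddy 90 mm wide that already hangs, fixed, on the rack; shaped like the loose ones, axes as the rack. Origin (centre of its underside) at x -48.5, z 100 mm in the rack's frame: so the loose ones shall hang too. It hangs up to 55 mm off the rack's middle, so the wide caddy may fit only on the side with the longer free rail. Vials and a tube (top 135 mm above its origin) stand in it.
- wide_caddy: Loose white plastic caddy 118 mm wide (y), 90 deep (x -45 to +45), standing on the bench. Origin: centre of its underside; z up, back to +x. Front wall 34 mm high, sides 34 rising to 52 (to 90 in the last 10 mm) at the rear, back plate x +41 to +45 up to z = 119. About 0.24 kg, varies; balance point near x = +13, z = 42, so once hung its weight swings its bottom in against the lower rail.
- wide_grip (a point): Centre of the carrying grip's top bar, 84 mm above the underside, 4 mm in front of the caddy's origin; caddy axes. The grip is an upright plate in the mid-plane, 8 mm thick (y), 70 mm long (x), its bar 28 mm high (14 above and below this point), clear above the walls. Pinch it along y; the tool may lean in the x-z plane.
- wide_lip (a point): Inside of the lip, at the top of the back (x +51, z +115 from the origin); caddy axes. The full-width web over this point is 4 mm thick; the gap below it, 6 mm to each side in x, takes the rail, whose top edge ends up here. In front is the back plate; behind, the lip turns down 5 mm straight, then flares back 30 degrees to 15 mm below and 15 mm behind this point.
- wide_foot (a point): Upper rear edge of the foot, a tongue 3 mm thick at the bottom of the back that sticks out 12 mm behind it (10 mm narrower than the box); caddy axes. Hung flat it lies under the lower rail with 6 mm to spare, so the caddy goes on only with its front tipped up some 10 degrees or more, lip first, then swung down.
- narrow_caddy: Loose white plastic caddy 80 mm wide (y), 90 deep (x -45 to +45), standing on the bench. Origin: centre of its underside; z up, back to +x. Front wall 34 mm high, sides 34 rising to 52 (to 90 in the last 10 mm) at the rear, back plate x +41 to +45 up to z = 119. About 0.19 kg, varies; balance point near x = +13, z = 42, so once hung its weight swings its bottom in against the lower rail.
- narrow_grip (a point): Centre of the carrying grip's top bar, 84 mm above the underside, 4 mm in front of the caddy's origin; caddy axes. The grip is an upright plate in the mid-plane, 8 mm thick (y), 70 mm long (x), its bar 28 mm high (14 above and below this point), clear above the walls. Pinch it along y; the tool may lean in the x-z plane.
- narrow_lip (a point): Inside of the lip, at the top of the back (x +51, z +115 from the origin); caddy axes. The full-width web over this point is 4 mm thick; the gap below it, 6 mm to each side in x, takes the rail, whose top edge ends up here. In front is the back plate; behind, the lip turns down 5 mm straight, then flares back 30 degrees to 15 mm below and 15 mm behind this point.
- narrow_foot (a point): Upper rear edge of the foot, a tongue 3 mm thick at the bottom of the back that sticks out 12 mm behind it (10 mm narrower than the box); caddy axes. Hung flat it lies under the lower rail with 6 mm to spare, so the caddy goes on only with its front tipped up some 10 degrees or more, lip first, then swung down.
- funnel: bystander: glass funnel standing on its rim, 69 mm wide, 90 mm high, origin at the centre of its underside
- tape_roll: bystander: roll of tape lying flat, 100 mm wide, 25 mm high
- milk_bottle: bystander: glass milk sample bottle, 74 mm wide, 136 mm high
- tall_jar: bystander: clear glass jar, 68 mm wide, 167 mm high
- pipette_bulb: bystander: rubber pipette bulb lying on its side, 59 x 97 x 60 mm
- small_jar: bystander: clear glass jar, 60 mm wide, 139 mm high
- dish_lid: bystander: flat glass lid, 65 mm wide, 11 mm high, on the bench in front of the rack or below it
Not all that is in view belongs to the job. Leave any green look-alike of the wide_caddy alone.

How it is judged (in metres and radians):
At the end, for the whole second after the job is handed in: The loose caddies hang at rest on the rack, one each side of the fixed one: origin in the rack's frame x -60 to -38, y within 205, z 93 to 107 mm (lip on the upper rail, foot under the lower), upright within 0.09 rad, in line with the rail within 0.10 rad (x of wide_caddy in the frame of rack between -0.06 and -0.038 m and y of wide_caddy in the frame of rack between -0.205 and 0.205 m and z of wide_caddy in the frame of rack between 0.093 and 0.107 m and angle between each of wide_caddy, narrow_caddy's own z axis and vertical below 0.09 rad and angle between the y axis of each of wide_caddy, narrow_caddy and the y axis of rack, either way round below 0.1 rad and linear speed of each of wide_caddy, narrow_caddy below 0.02 m/s and x of narrow_caddy in the frame of rack between -0.06 and -0.038 m and y of narrow_caddy in the frame of rack between -0.205 and 0.205 m and z of narrow_caddy in the frame of rack between 0.093 and 0.107 m and ((y of wide_caddy in the frame of hung_caddy above 0 m and y of narrow_caddy in the frame of hung_caddy below 0 m) or (y of narrow_caddy in the frame of hung_caddy above 0 m and y of wide_caddy in the frame of hung_caddy below 0 m))); the robot touches nothing.
It fails at once if a bystander is shifted by more than 30 mm (distance of any of funnel, tape_roll, milk_bottle, tall_jar, pipette_bulb, small_jar, dish_lid from where it was at the start of the episode above 0.03 m).
It also fails if it takes over 58 s, if anything falls off the work surface, if the arm or the gripper's body presses on something with over 40 N, if the wrist force passes 120 N, or if a joint passes its speed limit or range.

## Robot

A 7-joint arm with a two-finger parallel gripper is mounted at the origin on a cart in front of the work surface, level with it; the furniture and walls round the work are solid. World frame = base frame: x ahead of the robot, y to its left, z up, the work surface at z = 0. Lengths are in m, angles in degrees, forces in N, time in s.
With the tool pointing down it reaches from about 0.35 to 0.775 m from the base axis. Payload 3.1 kg.
Tool frame: the origin (TCP) lies on the centre line of the jaws, within the pads' length; the fingertips stand 17 mm ahead of it and the grasp point (between the pads) lies 2 mm behind it (robot.tip_reach is the distance from the TCP to the fingertips, in m); z points along the fingers, y is the direction in which the jaws open and shut (so a half turn about z gives the same grasp; the last joint's range is limited). The gripper opens to 85 mm and grips with 20 to 120 N. Pads are 22 mm wide; open, the fingers measure 114 mm over their backs; the gripper's body (76 mm by 85 mm) begins 54 mm behind the grasp point. The pads swing forward as they close: fully open they stand 13 mm farther back than shut.
Start: joints at [61.897, 17.813, 0.802, 86.603, -0.252, 75.585, -1.558], TCP at [0.239, -0.496, 0.248] pointing down, gripper open.
Joint ranges: [-154.91, 154.91], [-16.99, 109.72], [-72.82, 74.43], [7.12, 147.25], [-82.49, 262.49], [11.32, 116.49], [-174.64, 174.64]. Speed limits (degrees/s): [159.86, 159.86, 180, 180, 180, 180, 180].

## Interface

Orientations are given as [roll, pitch, yaw] about the fixed x, y, z axes, in that order (R = Rz(yaw) Ry(pitch) Rx(roll)).
In Python, from station import robot, fingers, vision, workorder, recognise gives the robot as it stands. Calls block until the motion is done:
- robot.move_to(position, orientation): joint-space move of the TCP to a pose.
- robot.line_to(position, orientation=None, velocity=0.15, f_stop=None): straight line of the TCP; orientation=None keeps the orientation; velocity is the mean speed in m/s. With f_stop (N) it stops when the force on the tool has changed by that much, and returns True; else False.
- robot.move_j(angles): joint-space move.
- fingers.gripper_to(opening, force=None): opening from 0.0 (shut) to 1.0 (fully open); force is the grip in N (None keeps the last); returns when the fingers have stopped.
- robot.pause(seconds).
- robot.inverse_kinematics(position, orientation): joint angles nearest the present ones, or None.
- vision.grab_frame(name): name is "scene" or "top" or "wrist"; returns the picture (480x640x3 uint8, red, green, blue); there is no depth.
- vision.calibration(name): a dict with "mtx" (3x3 intrinsics, pixels), "extrinsics" (4x4, takes a point from world to camera coordinates); the wrist camera has in their place "T_tool_cam" (4x4, takes a point from camera to tool coordinates, whose origin is the TCP and whose axes are the flange's). Camera axes: x right, y up, looking along -z (the intrinsics and any distortion apply to the point x, -y, -z); pixel columns grow to the right and rows downward; lengths in m; the calibration is good to about 2 mm. A picture is of the moment at which its call begins: read the wrist's pose just before it. calibration takes no time and is no camera call.
A pose or a line that the arm cannot do raises robot.PlanningError and nothing moves.
- workorder.close_job(): hands the job in, once; it reports no verdict.
Trained networks look in the newest picture that a camera, given by its name, has taken for a name from the list of things; names that differ only in an ending like _2 or _b are one class to them, and where a whole thing is asked for, a point or a joint stands for the part that bears it (a point fixed in the world has none). Each returns a list of dicts, best first, with "p" (0 to 1); they miss things now and then, are a little off and sometimes report something else, mostly with a low value. They report only what shows in the picture. A call takes as long as a camera call. They do not tell look-alikes from the thing itself.
- recognise(label, camera): "rect" ([centre column, centre row, width, height] in pixels, round what is visible of it).
Readings, each from a call of its own:
- robot.current_time_s(): time.
- robot.current_joint_positions(): joint angles.
- robot.current_dq(): joint speeds.
- robot.current_joint_torque(): joint torques, N m.
- robot.current_tool_pos(): TCP position.
- robot.current_eef_rot(): TCP orientation.
- robot.current_contact_force(): force on the tool from outside, world axes, zero at the start.
- robot.current_torque(): the same for the moment, N m.
- robot.current_finger_gap(): opening from 0.0 (shut) to 1.0 (fully open).
Only numpy, scipy, OpenCV 4.12 (cv2) and the standard library are available. Lean on these libraries where they do the work, as an engineer would, in place of code of your own. Each camera call takes 0.05 s, during which the arm holds its last target.

## Working session

There is one attempt and no reset: what is moved stays moved. The work goes in short steps, each a Python script; the robot and the scene stay as the last script left them, time stands still between calls to the robot, and variables do not carry over. Pictures are saved under pics/ and viewed, and the job is handed in when it is done.

```bash
mkdir -p pics; ls; python3 - <<'E'
from station import robot, fingers, vision, workorder, recognise
import cv2
for n in ["scene","top","wrist"]:
    im=vision.grab_frame(n); cv2.imwrite(f"pics/{n}0.png",im[:,:,::-1])
    c=vision.calibration(n); print(n,{k:__import__('numpy').round(v,4).tolist() if v is not None else None for k,v in c.items()})
    if n!="wrist":
        for l in ["rack","hung_caddy","wide_caddy","narrow_caddy","wide_grip","narrow_grip","wide_lip","narrow_lip","upper_rail"]:
            try: print(n,l,[(([round(v) for v in d["rect"]]),round(d["p"],2)) for d in recognise(l,n)])
            except Exception as e: print(l,e)
print(robot.current_time_s(), robot.current_tool_pos(), robot.current_eef_rot())
E
```

```text
pics
scene {'mtx': [[512.0777, 0.0, 313.5051], [0.0, 512.0777, 239.632], [0.0, 0.0, 1.0]], 'extrinsics': [[0.5875, -0.809, 0.0188, -0.3696], [0.3914, 0.3045, 0.8684, -0.3186], [-0.7082, -0.5028, 0.4956, -1.2389], [0.0, 0.0, 0.0, 1.0]]}
scene rack [([330, 217, 125, 81], 0.72)]
scene hung_caddy [([328, 224, 43, 53], 0.9)]
scene wide_caddy [([476, 380, 63, 63], 0.9), ([357, 313, 56, 67], 0.77), ([206, 244, 39, 50], 0.42)]
scene narrow_caddy [([437, 314, 18, 46], 0.59)]
scene wide_grip [([474, 381, 64, 61], 0.89), ([357, 312, 60, 66], 0.87)]
scene narrow_grip [([208, 242, 39, 51], 0.71)]
scene wide_lip [([356, 312, 58, 70], 0.95), ([477, 378, 66, 66], 0.92), ([206, 242, 37, 44], 0.45)]
scene narrow_lip [([208, 242, 37, 48], 0.89)]
scene upper_rail [([331, 218, 125, 83], 0.76), ([206, 243, 40, 52], 0.46), ([357, 310, 54, 68], 0.38)]
top {'mtx': [[448.269, 0.0, 321.9477], [0.0, 448.269, 239.4232], [0.0, 0.0, 1.0]], 'extrinsics': [[0.0201, -0.9998, 0.0063, -0.0939], [0.9965, 0.0206, 0.0811, -0.5473], [-0.0813, 0.0047, 0.9967, -1.4544], [0.0, 0.0, 0.0, 1.0]]}
top rack [([319, 199, 160, 63], 0.85)]
top hung_caddy [([310, 207, 34, 40], 0.93)]
top wide_caddy [([386, 275, 44, 39], 0.87)]
top narrow_caddy [([205, 270, 34, 38], 0.79), ([388, 276, 41, 36], 0.67)]
top wide_grip [([386, 280, 38, 37], 0.92), ([492, 296, 55, 47], 0.57)]
top narrow_grip [([206, 269, 34, 43], 0.84)]
top wide_lip [([387, 278, 46, 38], 0.65), ([492, 295, 67, 47], 0.62), ([319, 199, 165, 60], 0.34)]
top narrow_lip [([206, 270, 33, 37], 0.74)]
top upper_rail [([317, 200, 157, 64], 0.91)]
wrist {'mtx': [[335.6979, 0.0, 319.8071], [0.0, 335.6979, 238.9204], [0.0, 0.0, 1.0]], 'T_tool_cam': [[-0.0002, 0.9563, 0.2925, 0.0747], [1.0, -0.0001, 0.0011, -0.0006], [0.001, 0.2925, -0.9563, -0.1254], [0.0, 0.0, 0.0, 1.0]]}
1.05 [ 0.23867104 -0.49553704  0.24830995] [1.79997367e+02 9.46156297e-04 2.57198794e+01]
```

View pics/scene0.png

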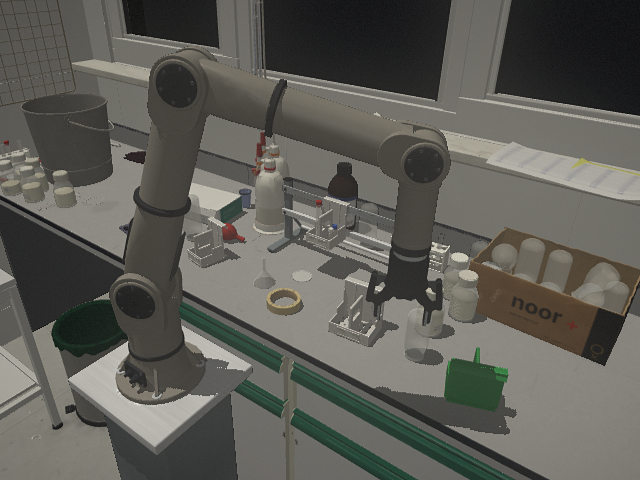

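View pics/top0.png

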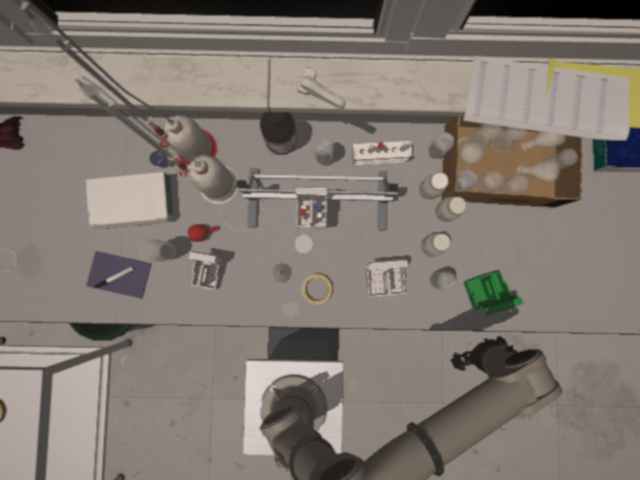

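```bash
python3 - <<'E'
import cv2
a=cv2.imread('pics/top0.png')
cv2.imwrite('pics/top0z.png',cv2.resize(a[160:340,170:540],None,fx=2.15,fy=2.15,interpolation=cv2.INTER_CUBIC))
a=cv2.imread('pics/scene0.png')
cv2.imwrite('pics/scene0z.png',cv2.resize(a[160:430,170:530],None,fx=2.2,fy=2.2,interpolation=cv2.INTER_CUBIC))
E
```

```text
(no output)
```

View pics/top0z.png

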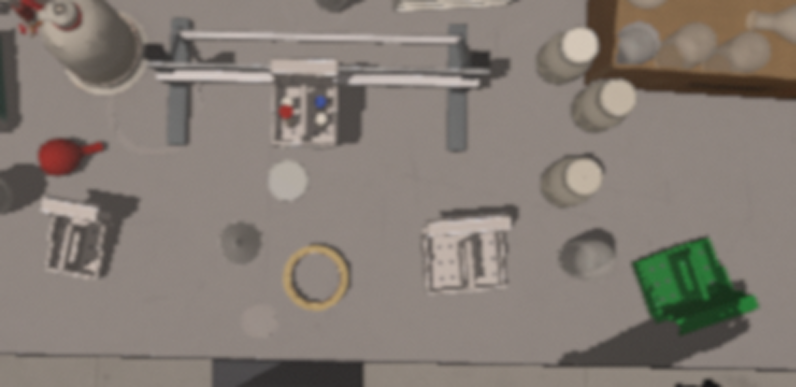

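View pics/scene0z.png

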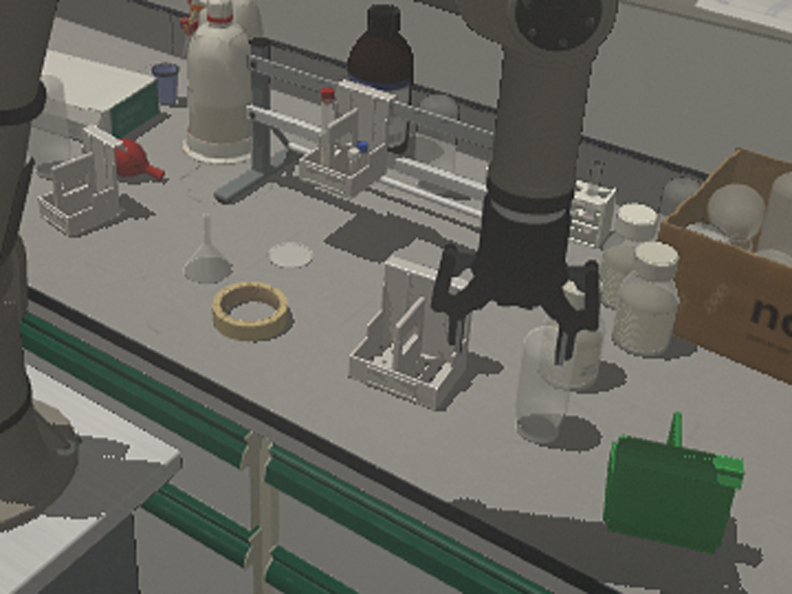

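Candidates for wide_caddy: the white one at top (387,278), and the green one at (492,293), which is the look-alike and stays put. The white box at (382,152) behind the rack is a vial rack. The narrow caddy is at (206,270). The hung caddy at (312,208) leaves the longer free rail on the right (−y). Next I'll get rough positions and then closer wrist views.

```bash
cat > h.py <<'E'
import numpy as np, cv2
from scipy.spatial.transform import Rotation as R
from station import robot, fingers, vision, workorder, recognise
def rot(rpy): return R.from_euler('xyz',rpy,degrees=True).as_matrix()
def cam(name,tool=None):
    c=vision.calibration(name)
    if name=='wrist':
        T=np.eye(4);T[:3,:3]=rot(tool[1]);T[:3,3]=tool[0]
        return c['mtx'],np.linalg.inv(T@c['T_tool_cam'])
    return c['mtx'],c['extrinsics']
def proj(P,K,E):
    P=np.atleast_2d(P); p=(E[:3,:3]@P.T).T+E[:3,3]
    q=np.c_[p[:,0],-p[:,1],-p[:,2]]@K.T
    return q[:,:2]/q[:,2:]
def unproj(px,z,K,E):
    d=np.linalg.inv(K)@[px[0],px[1],1]; d=np.array([d[0],-d[1],-d[2]])
    Ri=E[:3,:3].T; d=Ri@d; o=-Ri@E[:3,3]
    return o+d*(z-o[2])/d[2]
def shot(fn):
    t=(np.array(robot.current_tool_pos()),np.array(robot.current_eef_rot()))
    im=vision.grab_frame('wrist'); cv2.imwrite(fn+'.png',im[:,:,::-1]); np.save(fn+'.npy',np.array(t)); return im,t
E
python3 - <<'E'
from h import *
K,E=cam('top')
def s(n,px,z): print(n,unproj(px,z,K,E).round(3))
s('wide bar centre?',(391,277),.098); s('wide backtop L',(368,263),.119); s('wide backtop R',(407,261),.119)
s('narrow bar',(206,269),.098); s('narrow backtop L',(190,254),.119); s('narrow backtop R',(214,258),.119)
s('rail L',(240,191),.215); s('rail R',(398,193),.215)
s('hungL',(296,190),.219); s('hungR',(327,191),.219)
s('funnel',(282,272),.0);s('lid',(304,244),0.01);s('bulb',(198,233),.03);s('tape',(316,289),.02);s('jar',(445,277),.1);s('bottle',(437,243),.13);s('x',(290,310),.0)
s('milk',(155,249),.1)
E
```

```text
wide bar centre? [ 0.43  -0.299  0.098]
wide backtop L [ 0.472 -0.225  0.119]
wide backtop R [ 0.48  -0.345  0.119]
narrow bar [0.443 0.276 0.098]
narrow backtop L [0.488 0.321 0.119]
narrow backtop R [0.477 0.247 0.119]
rail L [0.669 0.157 0.215]
rail R [ 0.673 -0.299  0.215]
hungL [ 0.674 -0.004  0.219]
hungR [ 0.673 -0.094  0.219]
funnel [0.44  0.048 0.   ]
lid [ 0.534 -0.024  0.01 ]
bulb [0.561 0.324 0.03 ]
tape [ 0.386 -0.067  0.02 ]
jar [ 0.434 -0.467  0.1  ]
bottle [ 0.537 -0.434  0.13 ]
x [0.315 0.018 0.   ]
milk [0.502 0.436 0.1  ]
```

```bash
python3 - <<'E'
from h import *
for i,(n,p) in enumerate([('wide',[.45,-.29,.30]),('rackR',[.60,-.15,.38]),('rackL',[.60,0.02,.38]),('nar',[.46,.275,.30])]):
    robot.move_to(p,[180,0,0]); shot('pics/w_'+n); print(n,robot.current_time_s(),robot.current_joint_positions())
E
```

```text
wide 2.25 [ 35.2253845   15.04594195  -5.24457678  83.14185905   1.45009178
  81.91217838 -60.22279664]
rackR 3.1833 [ 18.75234477  25.89149271 -10.72048759  57.33464624   4.82954979
  97.24863161 -80.57137052]
rackL 3.95 [  4.9708014   23.57774797 -13.75710812  60.88113605   5.62360067
  96.14469351 -97.3167497 ]
nar 5.1583 [ -15.50113307   16.38506619  -22.2285025    82.41962804    6.2670902
   82.35008653 -128.0118224 ]
```

View pics/w_wide.png

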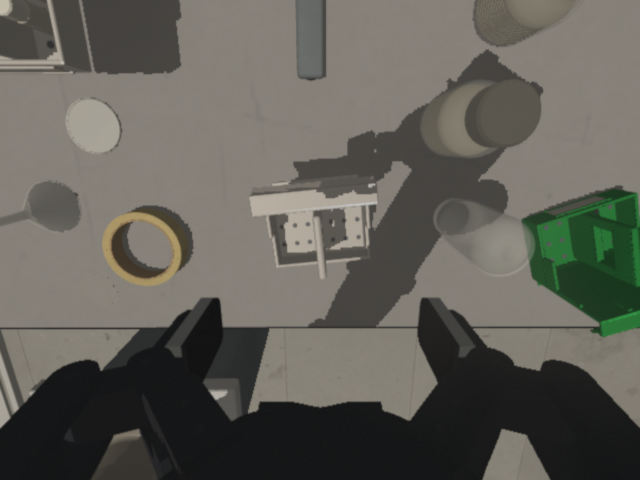

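View pics/w_rackR.png

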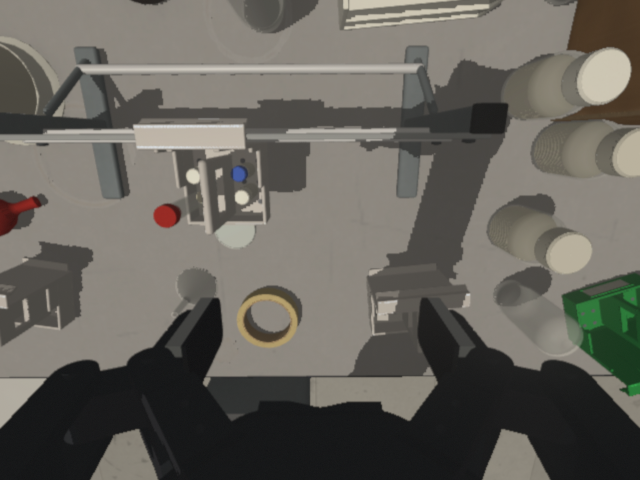

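View pics/w_rackL.png

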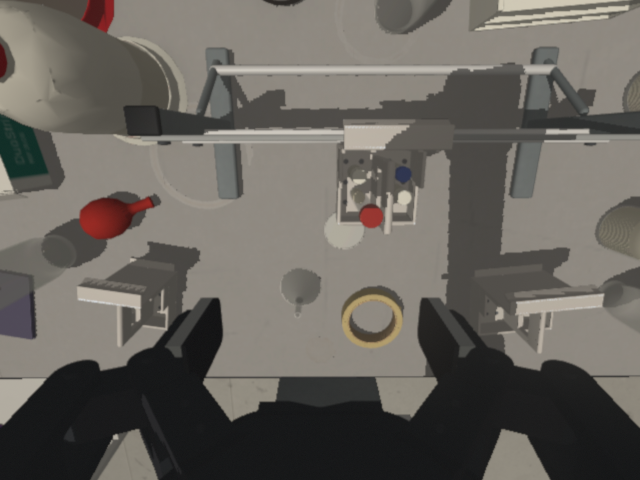

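View pics/w_nar.png

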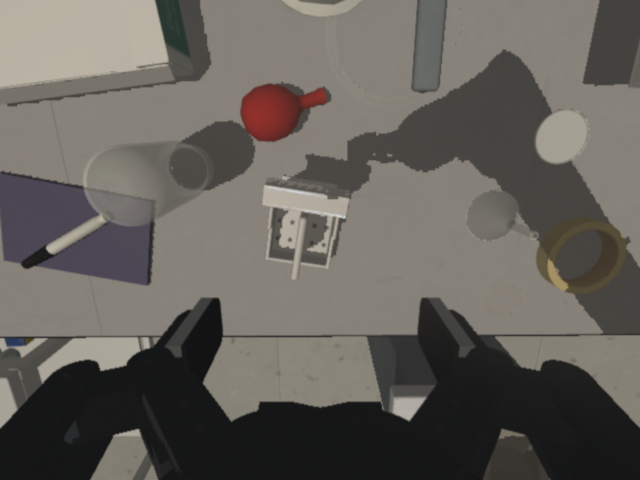

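```bash
python3 - <<'E'
import cv2
def c(n,r0,r1,c0,c1,f):
    a=cv2.imread(f'pics/{n}.png')[r0:r1,c0:c1]
    a=cv2.resize(a,None,fx=f,fy=f,interpolation=cv2.INTER_NEAREST)
    for i in range(0,c1-c0,10):
        cv2.line(a,(i*f,0),(i*f,8 if (c0+i)%50 else 20),(0,255,255),1)
    for i in range(0,r1-r0,10):
        cv2.line(a,(0,i*f),(8 if (r0+i)%50 else 20,i*f),(0,255,255),1)
    cv2.imwrite(f'pics/{n}_z.png',a)
c('w_wide',170,290,240,390,5); c('w_nar',170,290,250,360,5)
c('w_rackR',90,240,120,320,4)
c('w_rackL',90,240,120,320,4)
E
```

```text
(no output)
```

View pics/w_wide_z.png

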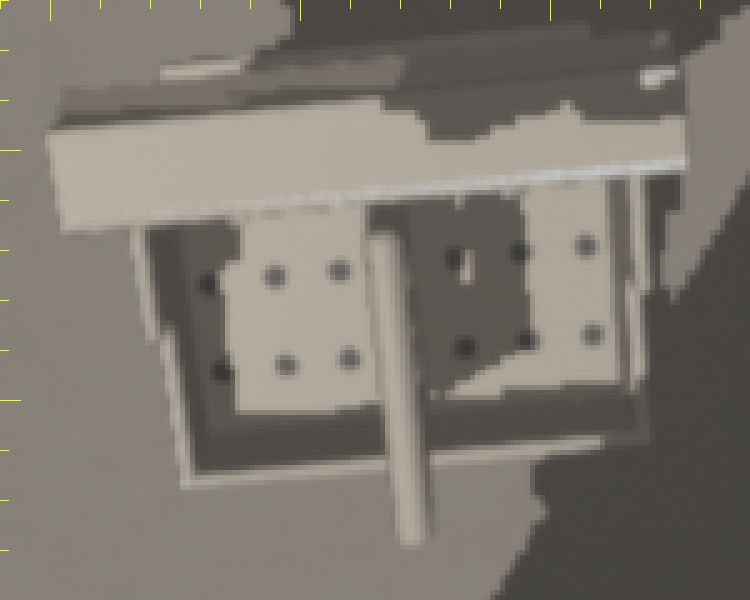

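View pics/w_nar_z.png

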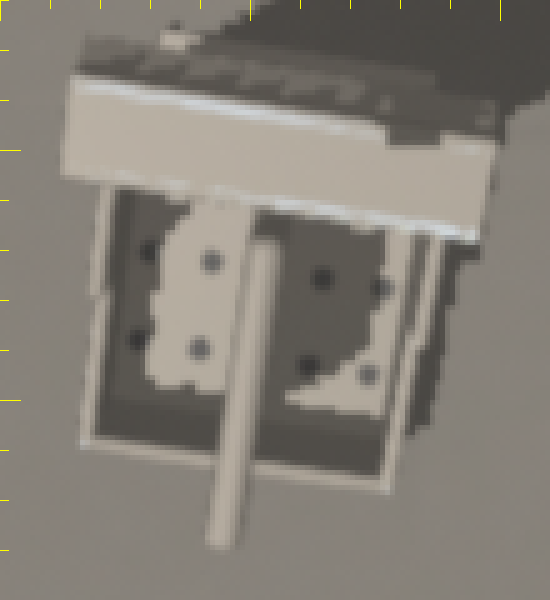

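View pics/w_rackR_z.png

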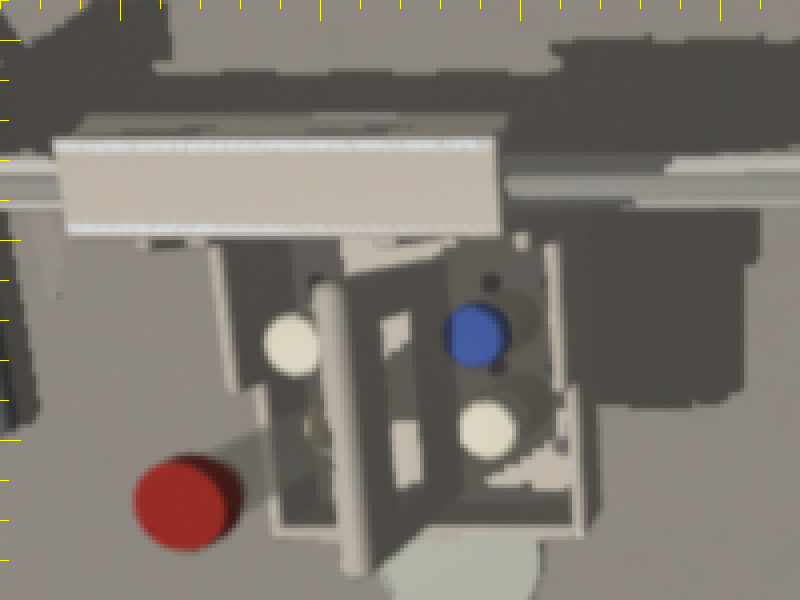

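View pics/w_rackL_z.png

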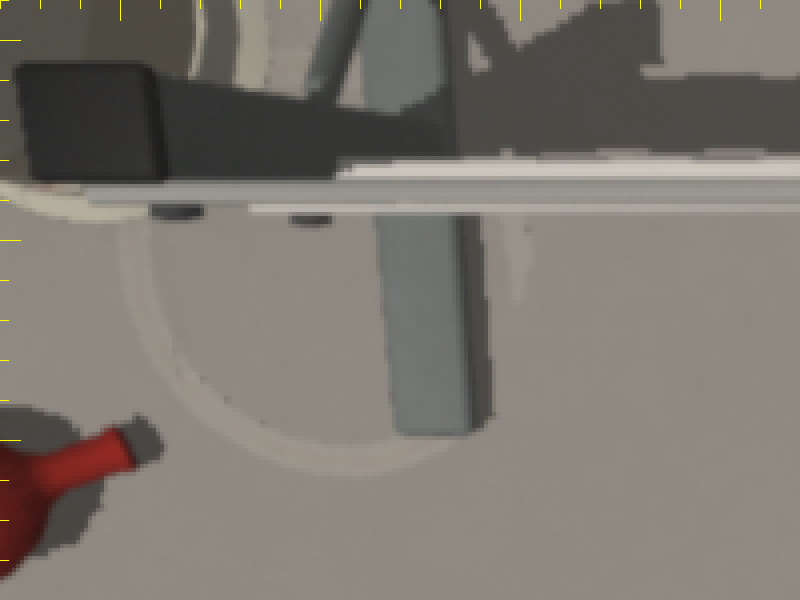

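```bash
python3 - <<'E'
import cv2
def c(n,o,r0,r1,c0,c1,f):
    a=cv2.imread(f'pics/{n}.png')[r0:r1,c0:c1]
    a=cv2.resize(a,None,fx=f,fy=f,interpolation=cv2.INTER_NEAREST); cv2.imwrite(f'pics/{o}.png',a)
c('w_rackR','rz1',85,205,390,520,5); c('w_rackL','rz2',110,240,325,465,5)
E
cat > fit.py <<'E'
from h import *
from scipy.optimize import least_squares
def pose(x,y,yaw,z=0): 
    T=np.eye(4);T[:3,:3]=R.from_euler('z',yaw).as_matrix();T[:3,3]=[x,y,z];return T
def fit(obs,z,x0):
    # obs: list of (K,E,[(pt_mm,px)])
    def f(p):
        T=pose(*p,z); r=[]
        for K,E,l in obs:
            P=np.array([a for a,b in l])/1e3; r.append((proj(P@T[:3,:3].T+T[:3,3],K,E)-np.array([b for a,b in l])).ravel())
        return np.concatenate(r)
    s=least_squares(f,x0,loss='soft_l1'); return s.x,f(s.x).reshape(-1,2).round(1).tolist()
def wc(n): return cam('wrist',np.load(f'pics/{n}.npy'))
if __name__=='__main__':
    K,E=wc('w_wide')
    p,r=fit([(K,E,[((41,59,119),(252.6,216.2)),((41,-59,119),(377.4,203.2)),((61,59,119),(249.4,196.6)),((61,-59,119),(377.4,193.2)),((-39,0,98),(322.2,278.6)),((31,0,98),(316.6,216.8)),((-45,59,34),(276.6,267.4))])],0,[.43,-.3,0])
    print('wide',p,np.degrees(p[2]),r)
    K,E=wc('w_nar')
    p,r=fit([(K,E,[((41,40,119),(262.6,205.4)),((41,-40,119),(345.6,218)),((61,40,119),(264.4,185.4)),((61,-40,119),(349.4,199.4)),((-39,0,98),(294.2,279.6)),((31,0,98),(303,218)),((-45,40,34),(266.4,259)),((-45,-40,34),(328,268.6))])],0,[.44,.28,0])
    print('nar',p,np.degrees(p[2]),r)
    K,E=wc('w_rackR')
    p,r=fit([(K,E,[((41,45,119),(136.5,148.75)),((41,-45,119),(245,148.25)),((61,45,119),(133.25,125)),((61,-45,119),(244.25,124.25)),((-39,0,98),(209.25,233.25)),((-45,45,34),(188.75,223.75)),((-45,-45,34),(265.5,223.75))])],.1,[.62,-.05,0])
    print('hungR',p,np.degrees(p[2]),r)
E
python3 fit.py
```

```text
wide [ 0.4158339  -0.29025389  0.0936732 ] 5.367079133864522 [[-0.3, 0.6], [1.1, 1.7], [-0.5, -0.9], [0.1, -9.9], [0.7, 1.7], [-0.3, -0.6], [-0.6, 0.4]]
nar [ 0.42830783  0.29501054 -0.16412112] -9.403447709725864 [[-1.2, 0.2], [0.6, 1.0], [-0.6, -1.2], [0.8, -1.3], [-0.2, 1.4], [0.6, -0.5], [-1.2, 0.5], [0.7, 0.4]]
hungR [ 6.22426908e-01 -4.65828846e-02  2.29616777e-04] 0.013156072211900873 [[-0.0, 0.3], [1.0, 0.4], [-0.9, -1.6], [0.0, -1.3], [-0.1, 1.7], [-1.0, 0.5], [1.3, 0.2]]
```

View pics/rz1.png

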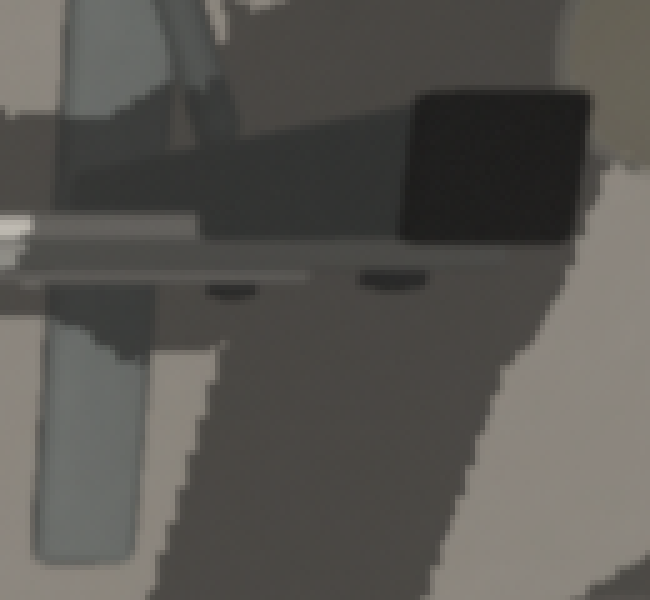

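View pics/rz2.png

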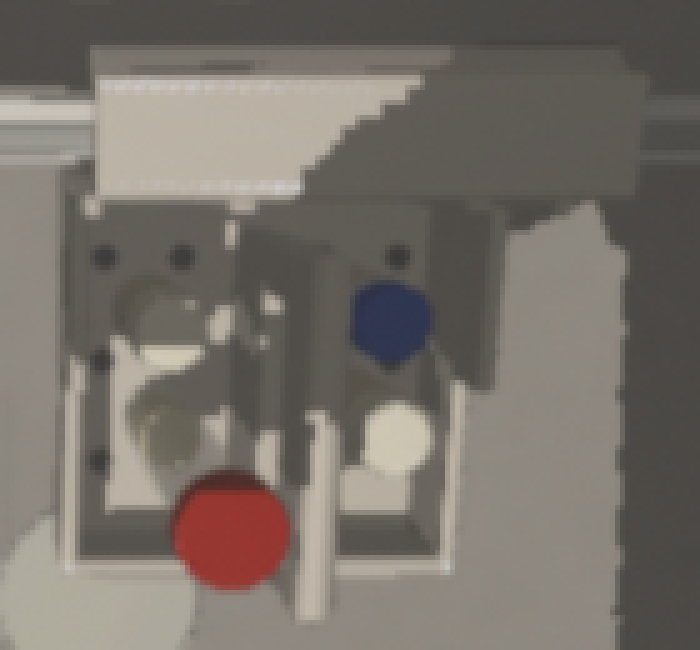

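```bash
cat > ov.py <<'E'
from fit import *
def draw(a,K,E,p,z,w,f,ox,oy):
    T=pose(*p,z); w=w/2
    segs=[]
    def loop(L): 
        for i in range(len(L)): segs.append((L[i],L[(i+1)%len(L)]))
    loop([(-45,w,34),(-45,-w,34),(-45,-w,0),(-45,w,0)]); loop([(41,w,119),(41,-w,119),(60,-w,119),(60,w,119)])
    segs.append(((-39,0,98),(31,0,98))); segs.append(((-45,w,0),(45,w,0)));segs.append(((-45,-w,0),(45,-w,0)))
    for s in segs:
        q=proj(np.array(s)/1e3@T[:3,:3].T+T[:3,3],K,E); q=((q+.5-[ox,oy])*f).astype(int)
        cv2.line(a,tuple(map(int,q[0])),tuple(map(int,q[1])),(0,0,255),1)
if __name__=='__main__':
    W=(.4158,-.2903,.0937);N=(.4283,.2950,-.1641);H=(.6224,-.0466,0)
    for n,(r0,r1,c0,c1),f in [('top',(180,310,180,420),3),('scene',(180,350,180,390),3)]:
        a=cv2.imread(f'pics/{n}0.png')[r0:r1,c0:c1]; a=cv2.resize(a,None,fx=f,fy=f,interpolation=cv2.INTER_CUBIC)
        K,E=cam(n)
        for p,z,w in [(W,0,118),(N,0,80),(H,.1,90)]: draw(a,K,E,p,z,w,f,c0,r0)
        cv2.imwrite(f'pics/{n}_ov.png',a)
E
python3 ov.py
```

```text
(no output)
```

View pics/top_ov.png

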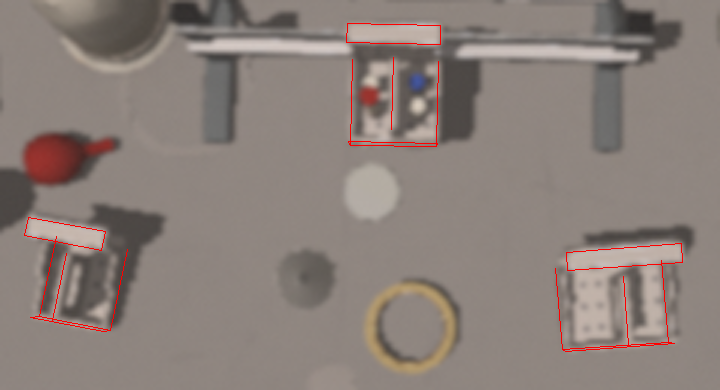

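View pics/scene_ov.png

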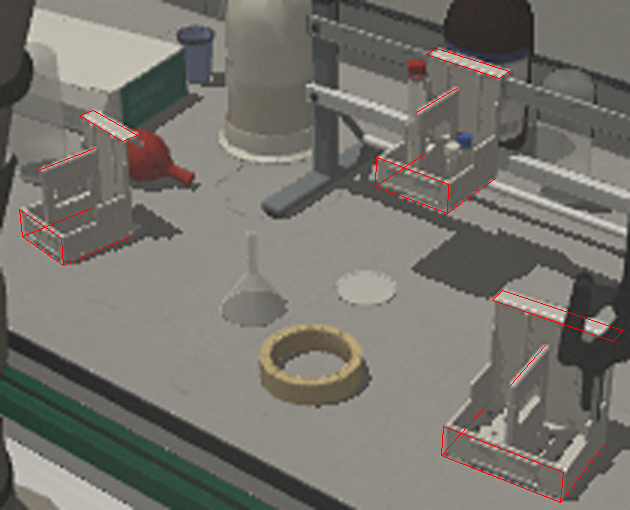

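```bash
cat > m.py <<'E'
from fit import *
OPEN=0.45
def Tt(pos,rpy):
    T=np.eye(4);T[:3,:3]=rot(rpy);T[:3,3]=pos;return T
def grasp_G(p=-15):
    T=Tt([-.004,0,.084],[180,p,0]); T[:3,3]+=T[:3,2]*.002; return T
def C(x,y,z,th=0,yaw=0):
    T=np.eye(4);T[:3,:3]=R.from_euler('z',yaw).as_matrix()@R.from_euler('y',th,degrees=True).as_matrix();T[:3,3]=[x,y,z];return T
def Clip(L,th,yaw=0):  # caddy pose with the lip point at L
    T=C(0,0,0,th,yaw); T[:3,3]=np.array(L)-T[:3,:3]@[.051,0,.115]; return T
def pr(T):
    e=R.from_matrix(T[:3,:3]).as_euler('xyz',degrees=True); return T[:3,3].tolist(),e.tolist()
def go(Cd,G,line=True,v=.15,f=None):
    p,e=pr(Cd@G)
    if line: return robot.line_to(p,e,velocity=v,f_stop=f)
    return robot.move_to(p,e)
def st(s=''):
    print(s,'t',robot.current_time_s(),'F',np.round(robot.current_contact_force(),1),'gap',round(robot.current_finger_gap(),3),'tcp',np.round(robot.current_tool_pos(),4),np.round(robot.current_eef_rot(),1))
E
python3 - <<'E'
from m import *
K,E=wc('w_rackL'); print('postL',unproj((161.25,135),.237,K,E)); K,E=wc('w_rackR'); print('postR',unproj((471.6,133),.237,K,E))
G=grasp_G()
for n,(x,y,yw),yt in [('N',(.4283,.295,-.1641),.065),('W',(.4158,-.2903,.0937),-.185)]:
    for nm,Cd in [('grasp',C(x,y,0,0,yw)),('lift',C(x,y,.18,0,yw)),('pre',Clip([.60,yt,.25],14)),('over',Clip([.674,yt,.25],14)),('hook',Clip([.674,yt,.215],14)),('flat',Clip([.674,yt,.215],0)),('ret',Clip([.674,yt,.315],0))]:
        p,e=pr(Cd@G); q=robot.inverse_kinematics(p,e); print(n,nm,np.round(p,3),np.round(e,1),None if q is None else np.round(q))
E
```

```text
postL [0.67524612 0.13957703 0.237     ]
postR [ 0.67495373 -0.2677025   0.237     ]
N grasp [0.425 0.296 0.082] [180.  -15.   -9.4] [ -28.   20.  -20.  113.   28.   43. -166.]
N lift [0.425 0.296 0.262] [180.  -15.   -9.4] [ -24.    8.  -23.   99.   17.   66. -152.]
N pre [0.539 0.065 0.231] [180.  -1.   0.] [   3.   18.  -16.   90.    5.   72. -103.]
N over [0.613 0.065 0.231] [180.  -1.   0.] [   2.   26.  -15.   78.    7.   76. -103.]
N hook [0.613 0.065 0.196] [180.  -1.   0.] [   2.   28.  -15.   81.    7.   72. -103.]
N flat [0.62  0.065 0.182] [180. -15.   0.] [   3.   20.  -15.   96.   10.   51. -106.]
N ret [0.62  0.065 0.282] [180. -15.   0.] [   3.   16.  -15.   86.    8.   63. -104.]
W grasp [ 0.412 -0.291  0.082] [180.  -15.    5.4] [ 25.  17.  18. 117. -26.  39. -23.]
W lift [ 0.412 -0.291  0.262] [180.  -15.    5.4] [ 22.   5.  20. 103. -14.  63. -38.]
W pre [ 0.539 -0.185  0.231] [180.  -1.   0.] [ 24.  20.  -9.  86.   3.  73. -75.]
W over [ 0.613 -0.185  0.231] [180.  -1.   0.] [ 21.  29.  -9.  73.   4.  77. -78.]
W hook [ 0.613 -0.185  0.196] [180.  -1.   0.] [ 21.  30.  -9.  77.   5.  73. -78.]
W flat [ 0.62  -0.185  0.182] [180. -15.   0.] [ 24.  23.  -8.  92.  -1.  52. -73.]
W ret [ 0.62  -0.185  0.282] [180. -15.   0.] [ 23.  19.  -7.  82.  -2.  65. -73.]
```

```bash
cat >> m.py <<'E'
def flip(G):
    F=np.eye(4);F[0,0]=F[1,1]=-1; return G@F
E
python3 - <<'E'
from m import *
G=flip(grasp_G()); N=(.4283,.295,-.1641)
fingers.gripper_to(OPEN,80)
Cg=C(N[0],N[1],0,0,N[2])
up=(Cg@G); up[:3,3]-=up[:3,2]*.10
robot.move_to(*pr(up)); st('above'); print(robot.current_joint_positions())
shot('pics/n_above')
E
```

```text
above t 7.7833 F [ 0.1 -0.7 -0.9] gap 0.449 tcp [0.3996 0.2998 0.1788] [180.   15.  170.6]
[ -3.56051721  15.22320751 -51.55800107 108.2708772   29.9205957
  58.54513086  12.07449046]
```

View pics/n_above.png

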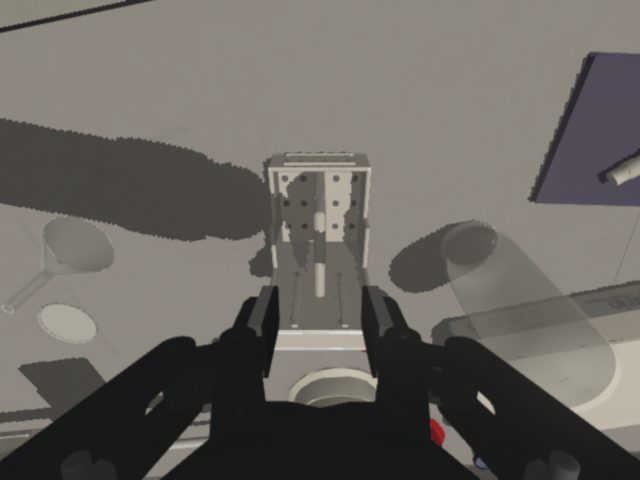

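```bash
python3 - <<'E'
from m import *
N=(.4283,.295,-.1641); Cg=C(N[0],N[1],0,0,N[2]); K,E=wc('n_above')
for q in [(31,0,98),(-39,0,98),(-45,40,34),(-45,-40,34),(41,40,119),(41,-40,119),(60,40,119)]:
    print(q,proj((Cg@np.r_[np.array(q)/1e3,1])[:3],K,E).round(1))
E
```

```text
(31, 0, 98) [[318.9 298.8]]
(-39, 0, 98) [[318.6 212.4]]
(-45, 40, 34) [[371.1 166.6]]
(-45, -40, 34) [[266.3 166.7]]
(41, 40, 119) [[377.3 330.6]]
(41, -40, 119) [[260.4 330.7]]
(60, 40, 119) [[374.9 349.3]]
```

```bash
python3 - <<'E'
from m import *
G=flip(grasp_G()); N=(.4283,.295,-.1641)
Cg=C(N[0],N[1],0,0,N[2])
print(go(Cg,G,v=.12,f=15)); st('at')
fingers.gripper_to(0.0,80); st('closed')
go(C(N[0],N[1],.02,0,N[2]),G,v=.08); st('up')
go(C(N[0],N[1],.18,0,N[2]),G,v=.2)
st('lift'); shot('pics/n_lift')
im=vision.grab_frame('scene'); cv2.imwrite('pics/n_lift_s.png',cv2.resize(im[140:340,100:400,::-1],None,fx=2.6,fy=2.6))
E
```

```text
False
at t 8.8167 F [-0.1 -1.   0.1] gap 0.454 tcp [0.425  0.2963 0.0827] [179.9  15.  170.6]
closed t 9.2 F [-0.5 -0.5  3.4] gap 0.083 tcp [0.4252 0.296  0.0828] [179.9  15.1 170.6]
up t 9.6 F [-0.2 -0.3 -2.9] gap 0.079 tcp [0.425  0.2955 0.1023] [180.   15.  170.6]
lift t 10.55 F [ 0.6 -0.4 -2.5] gap 0.079 tcp [0.4241 0.2947 0.2604] [-179.9   14.9  170.6]
```

View pics/n_lift.png

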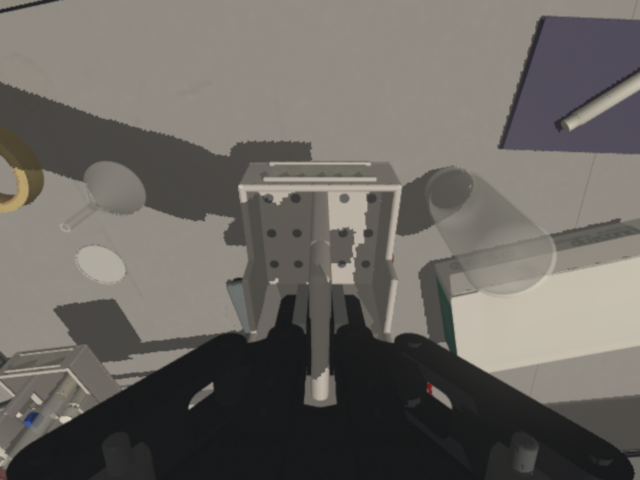

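View pics/n_lift_s.png

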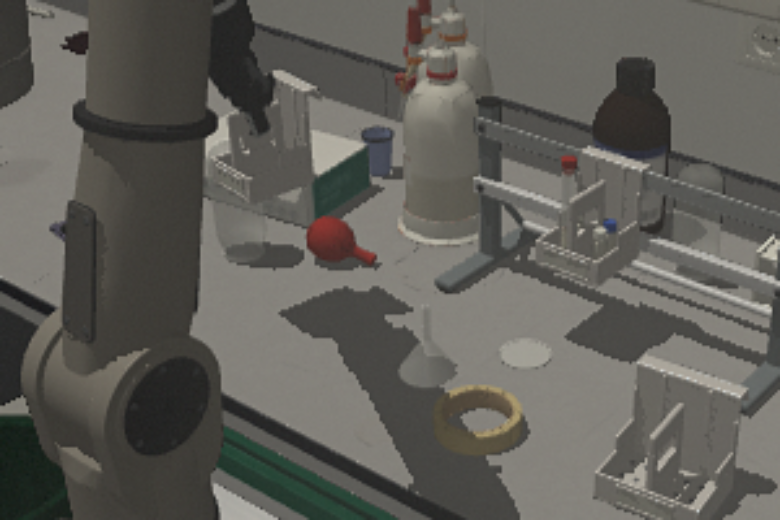

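```bash
python3 - <<'E'
from m import *
t=np.load('pics/n_lift.npy'); K,E=wc('n_lift'); T=Tt(*t)
Cd=T@np.linalg.inv(flip(grasp_G())); print('caddy est',Cd[:3,3],R.from_matrix(Cd[:3,:3]).as_euler('xyz',degrees=True))
for q in [(31,0,98),(-39,0,98),(-45,40,34),(-45,-40,34),(-45,40,0),(-45,-40,0)]: print(q,proj((Cd@np.r_[np.array(q)/1e3,1])[:3],K,E).round(1))
a=cv2.imread('pics/n_lift.png')[150:260,220:420]; cv2.imwrite('pics/n_lift_z.png',cv2.resize(a,None,fx=4,fy=4,interpolation=cv2.INTER_NEAREST))
E
```

```text
caddy est [0.42734871 0.29394364 0.17836017] [-0.13735318  0.12830845 -9.40677249]
(31, 0, 98) [[318.5 405.4]]
(-39, 0, 98) [[318.  279.7]]
(-45, 40, 34) [[402.  185.3]]
(-45, -40, 34) [[234.9 185.4]]
(-45, 40, 0) [[389.4 161.5]]
(-45, -40, 0) [[247.7 161.6]]
```

View pics/n_lift_z.png

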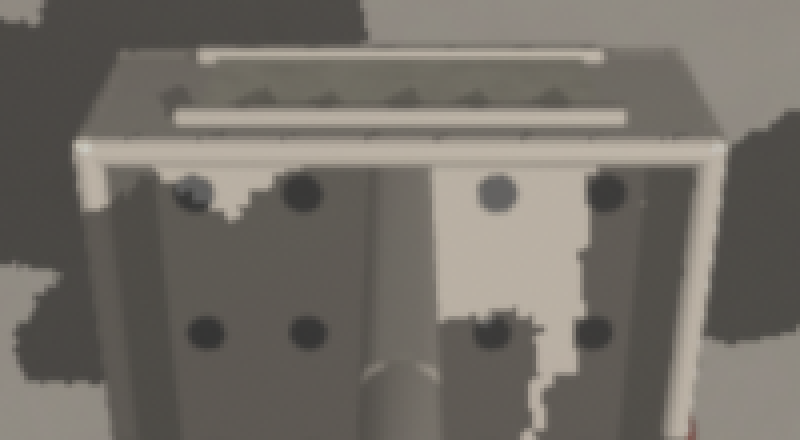

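```bash
python3 - <<'E'
from m import *
G=flip(grasp_G()); L0=np.array([.6739,.069,.215])
go(C(.46,.10,.17,5,0),G,v=.3); st('mid')
go(Clip(L0+[-.06,0,.035],14),G,v=.25)
go(Clip(L0+[0,0,.027],14),G,v=.12); robot.pause(.2); st('over')
shot('pics/n_over')
im=vision.grab_frame('scene'); cv2.imwrite('pics/n_over_s.png',cv2.resize(im[160:310,210:410,::-1],None,fx=4,fy=4))
im=vision.grab_frame('top'); cv2.imwrite('pics/n_over_t.png',cv2.resize(im[160:260,230:410,::-1],None,fx=4,fy=4))
E
```

```text
mid t 11.4917 F [ 0.6  1.7 -1.7] gap 0.082 tcp [0.463  0.1016 0.2517] [ 179.9   10.  -179.9]
over t 12.8833 F [ 0.  -0.3 -1.8] gap 0.084 tcp [0.6124 0.0692 0.2237] [-180.    1. -180.]
```

View pics/n_over.png

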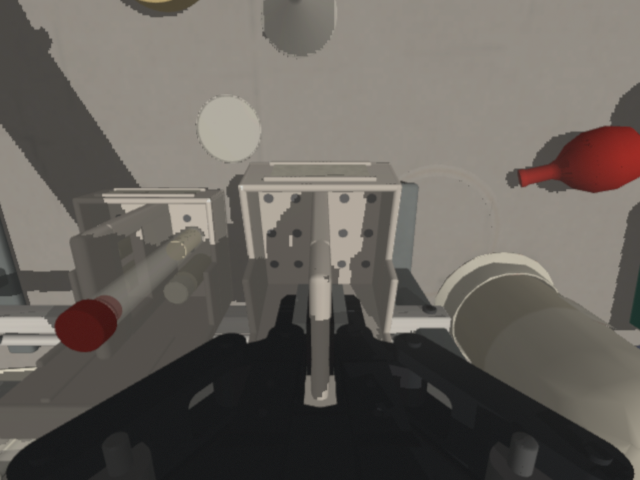

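View pics/n_over_s.png

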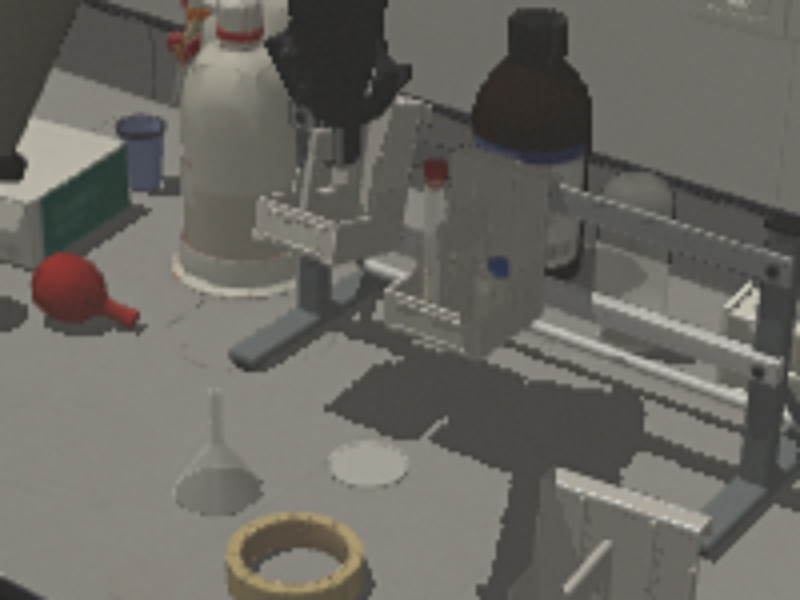

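View pics/n_over_t.png

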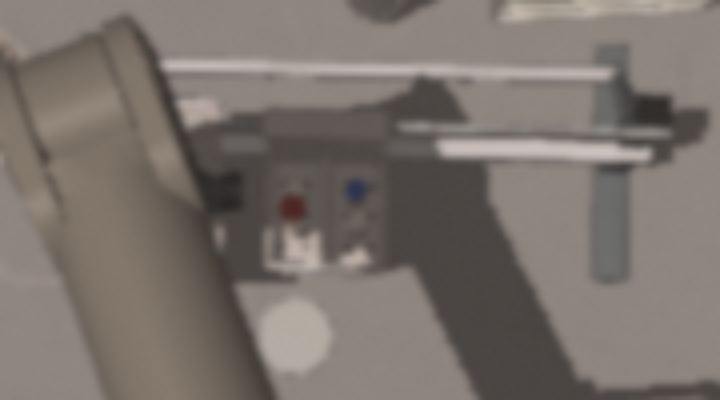

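```bash
python3 - <<'E'
from m import *
G=flip(grasp_G()); L0=np.array([.6739,.069,.215])
robot.pause(.1)
print(go(Clip(L0+[0,0,-.004],14),G,v=.05,f=6)); st('hook')
C1=Tt(robot.current_tool_pos(),robot.current_eef_rot())@np.linalg.inv(G); print('lip',(C1@[.051,0,.115,1]).round(4))
im=vision.grab_frame('scene'); cv2.imwrite('pics/n_hook_s.png',cv2.resize(im[160:310,210:410,::-1],None,fx=4,fy=4))
E
```

```text
True
hook t 13.6667 F [-0.  -1.   2.1] gap 0.079 tcp [0.6131 0.0689 0.1961] [-180.    1. -180.]
lip [0.674  0.0689 0.2149 1.    ]
```

View pics/n_hook_s.png

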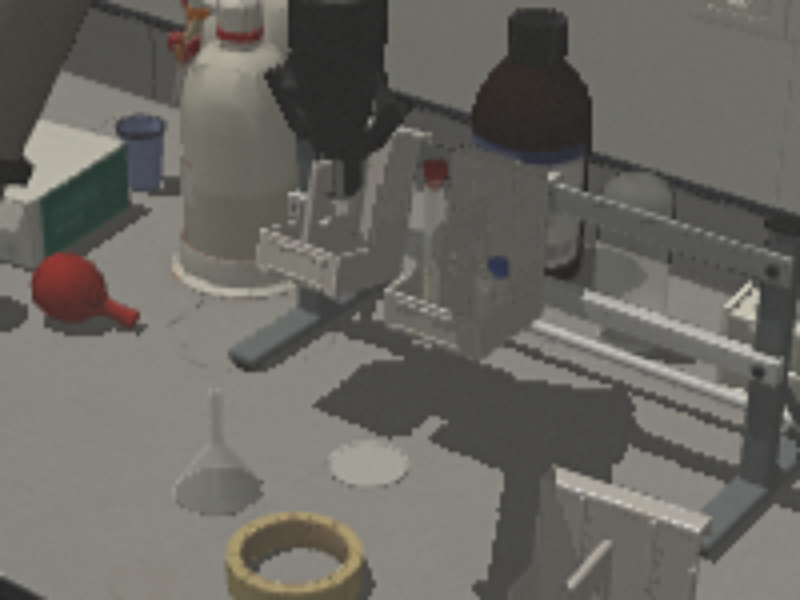

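Contact came exactly where the rail top should be: lip at z 0.2149 against 0.215. Now I'll swing it down about the lip.

```bash
python3 - <<'E'
from m import *
G=flip(grasp_G()); L=np.array([.674,.0689,.2155])
for th in [11,8,5,3,1.5,.5]:
    s=go(Clip(L,th),G,v=.04,f=12); st(f'{th} {s}')
    if s: break
im=vision.grab_frame('scene'); cv2.imwrite('pics/n_sw_s.png',cv2.resize(im[160:310,210:410,::-1],None,fx=4,fy=4))
E
```

```text
11 False t 13.9667 F [-0.2  1.  -0.9] gap 0.079 tcp [0.6135 0.069  0.1933] [-180.     3.9 -180. ]
8 False t 14.2167 F [-0.5 -1.  -0.7] gap 0.079 tcp [0.6147 0.0687 0.1901] [-180.     6.8 -180. ]
5 False t 14.4667 F [-0.1 -0.8 -1.7] gap 0.079 tcp [0.6161 0.0688 0.1871] [-180.     9.8 -180. ]
3 False t 14.7167 F [-1.1  0.5 -2.4] gap 0.077 tcp [0.6174 0.0689 0.1852] [-180.    11.9 -180. ]
1.5 False t 14.9667 F [ 0.9 -0.7 -2. ] gap 0.081 tcp [0.6185 0.069  0.1839] [-180.    13.4 -180. ]
0.5 False t 15.2167 F [-4.5  0.4  1. ] gap 0.081 tcp [0.6182 0.0692 0.1826] [ 180.    14.3 -180. ]
```

View pics/n_sw_s.png

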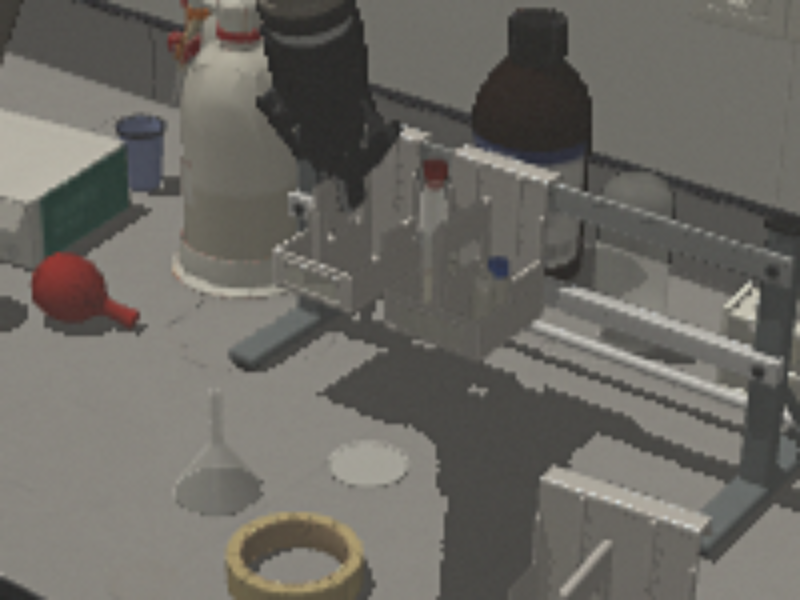

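Back contact on the lower rail (-4.5 N), all as expected. Now release and retreat along the tool axis.

```bash
python3 - <<'E'
from m import *
fingers.gripper_to(0.35); st('open')
T=Tt(robot.current_tool_pos(),robot.current_eef_rot())
p=T[:3,3]-T[:3,2]*.13
robot.line_to(p.tolist(),velocity=.15); st('ret')
shot('pics/n_done')
im=vision.grab_frame('scene'); cv2.imwrite('pics/n_done_s.png',cv2.resize(im[160:310,210:410,::-1],None,fx=4,fy=4))
E
```

```text
open t 15.6167 F [ 0.   0.7 -0.3] gap 0.354 tcp [0.6202 0.0688 0.1838] [180.   14.6 180. ]
ret t 16.6333 F [ 0.7 -0.   0.2] gap 0.346 tcp [0.5869 0.0684 0.3083] [-180.    14.4  180. ]
```

View pics/n_done_s.png

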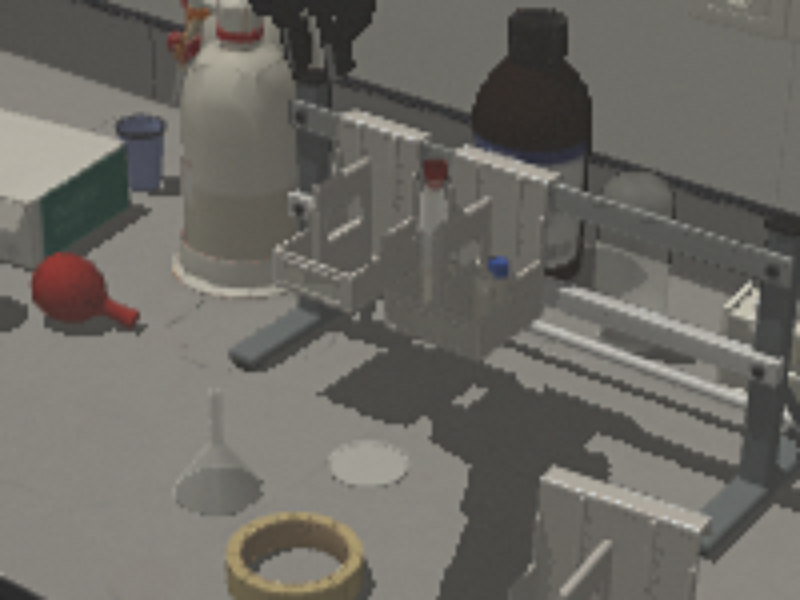

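View pics/n_done.png

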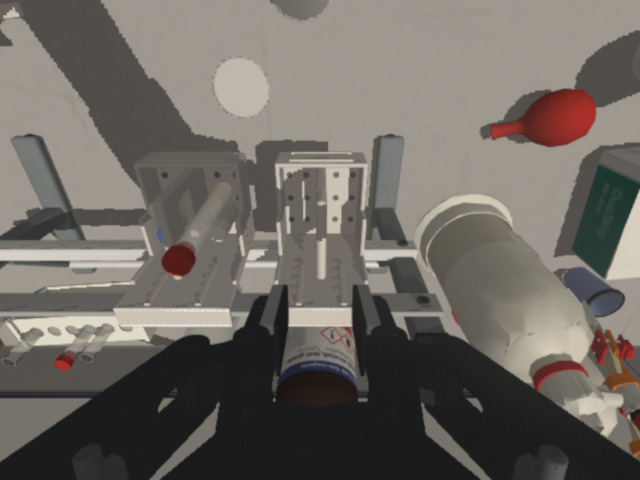

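```bash
python3 - <<'E'
from m import *
G=grasp_G(); 
K,E=wc('w_wide')
p,r=fit([(K,E,[((41,59,119),(252.6,216.2)),((41,-59,119),(377.4,203.2)),((60,59,119),(249.4,196.6)),((-39,0,98),(322.2,278.6)),((31,0,98),(316.6,216.8)),((-45,59,34),(276.6,267.4))])],0,[.43,-.3,0])
print(p,r); np.save('W.npy',p); W=p
robot.line_to([.45,-.08,.33],velocity=.3)
robot.move_to([.40,-.29,.30],[180,-15,5.4]); 
fingers.gripper_to(OPEN,80)
Cg=C(W[0],W[1],0,0,W[2])
up=(Cg@G); up[:3,3]-=up[:3,2]*.10
robot.move_to(*pr(up)); st('above'); print(robot.current_joint_positions())
shot('pics/wd_above')
K,E=wc('wd_above')
for q in [(31,0,98),(-39,0,98),(41,59,119),(41,-59,119),(60,59,119),(60,-59,119)]:
    print(q,proj((Cg@np.r_[np.array(q)/1e3,1])[:3],K,E).round(1))
E
```

```text
[ 0.41738508 -0.29213766  0.10045946] [[-0.4, 0.2], [1.1, 0.3], [-0.6, -0.3], [1.1, 1.0], [-0.3, -1.5], [-0.4, 0.1]]
above t 20.55 F [ 0.7 -0.1  0.5] gap 0.454 tcp [ 0.3891 -0.2955  0.1796] [179.9 -15.1   5.8]
[ 67.70608616   8.99501673 -27.11545435 110.86893148  -8.82941
  51.02945144 -38.05156539]
(31, 0, 98) [[320.  196.8]]
(-39, 0, 98) [[320.1 302.2]]
(41, 59, 119) [[221.  176.7]]
(41, -59, 119) [[419.1 176.6]]
(60, 59, 119) [[220.7 144.6]]
(60, -59, 119) [[419.4 144.5]]
```

View pics/wd_above.png

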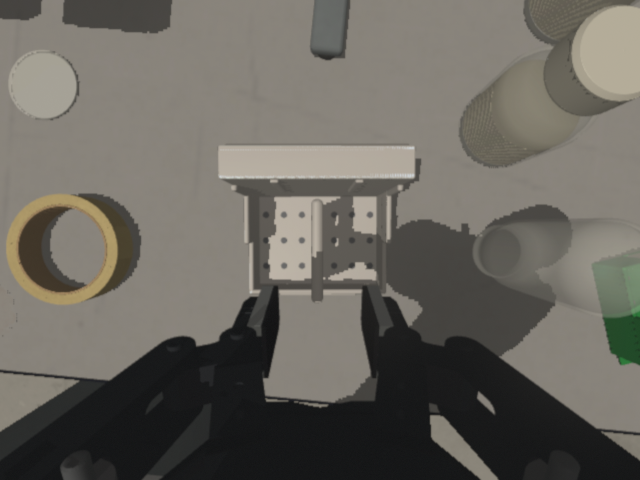

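White wide caddy is confirmed in this enlarged view (web (219..414,178), bar at column 317); the green one is outside the jaws at the far right. I correct by about 2 mm in y, 1 mm in x, and grasp.

```bash
python3 - <<'E'
from m import *
G=grasp_G(); W=np.load('W.npy'); W[0]-=.001; W[1]+=.0017; np.save('W.npy',W)
Cg=C(W[0],W[1],0,0,W[2])
print(go(Cg,G,v=.12,f=15)); st('at')
fingers.gripper_to(0.0,90); st('closed')
go(C(W[0],W[1],.02,0,W[2]),G,v=.08); st('up')
go(C(W[0],W[1],.18,0,W[2]),G,v=.2)
st('lift'); shot('pics/wd_lift'); print(robot.current_joint_positions())
K,E=wc('wd_lift'); T=Tt(*np.load('pics/wd_lift.npy')); Cd=T@np.linalg.inv(G)
for q in [(31,0,98),(-39,0,98),(41,59,119),(41,-59,119),(60,59,119),(60,-59,119)]:
    print(q,proj((Cd@np.r_[np.array(q)/1e3,1])[:3],K,E).round(1))
E
```

```text
False
at t 21.5833 F [0.5 1.  0.7] gap 0.448 tcp [ 0.4135 -0.2914  0.083 ] [179.9 -15.1   5.8]
closed t 21.9667 F [-2.6  1.2  6.4] gap 0.081 tcp [ 0.4132 -0.2913  0.083 ] [179.9 -15.    5.8]
up t 22.3667 F [-0.7  0.7 -3.5] gap 0.075 tcp [ 0.4126 -0.2907  0.1019] [-180.   -15.     5.8]
lift t 23.3167 F [-0.5  0.3 -3.5] gap 0.08 tcp [ 0.4119 -0.2901  0.2603] [-179.8  -14.9    5.7]
[ 65.79470709   6.47863385 -27.43212206 101.45768389  -8.46244497
  62.51596025 -42.23385027]
(31, 0, 98) [[321.7 240.4]]
(-39, 0, 98) [[321.7 425.1]]
(41, 59, 119) [[130.3 210.7]]
(41, -59, 119) [[514.  210.5]]
(60, 59, 119) [[129.1 148.4]]
(60, -59, 119) [[515.2 148.2]]
```

View pics/wd_lift.png

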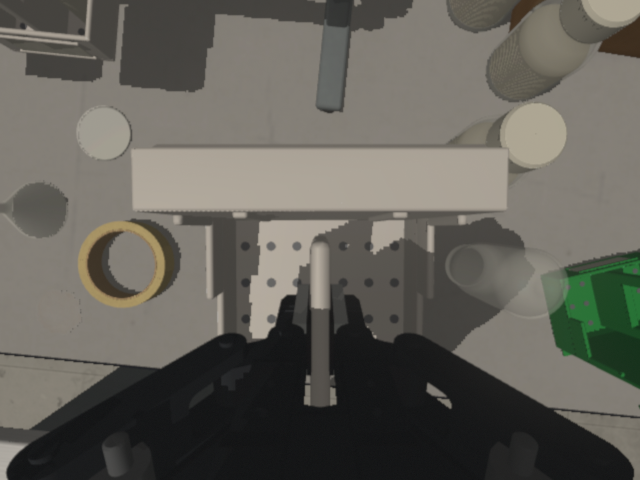

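```bash
python3 - <<'E'
from m import *
G=grasp_G(); L0=np.array([.6739,-.180,.215])
go(C(.47,-.23,.18,5,0),G,v=.25); st('mid')
go(Clip(L0+[-.06,0,.04],14),G,v=.2)
go(Clip(L0+[0,0,.027],14),G,v=.12); robot.pause(.2); st('over'); print(robot.current_joint_positions())
shot('pics/wd_over')
im=vision.grab_frame('scene'); cv2.imwrite('pics/wd_over_s.png',cv2.resize(im[160:310,270:470,::-1],None,fx=4,fy=4))
E
```

```text
mid t 23.8667 F [-0.5 -0.6 -3.6] gap 0.081 tcp [ 0.4738 -0.2282  0.2605] [-179.9   -9.9    0.2]
over t 25.3583 F [ 0.1  0.2 -3.7] gap 0.08 tcp [ 0.6125 -0.1805  0.2238] [180.  -1.  -0.]
[ 33.5710193   31.46392817 -30.21496857  73.74932078  15.50423599
  77.7826324  -85.97210402]
```

View pics/wd_over.png

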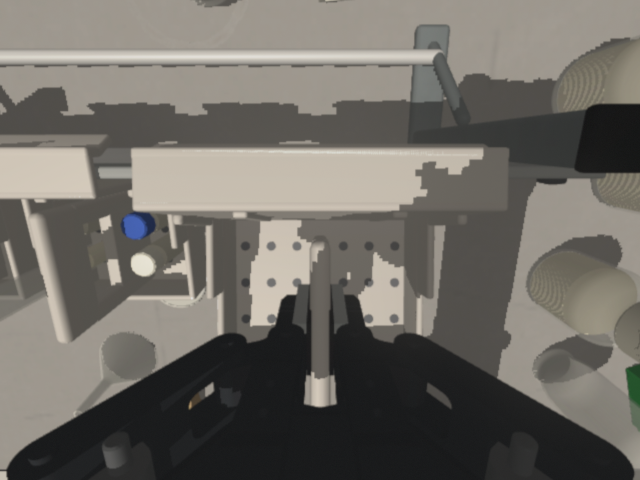

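View pics/wd_over_s.png

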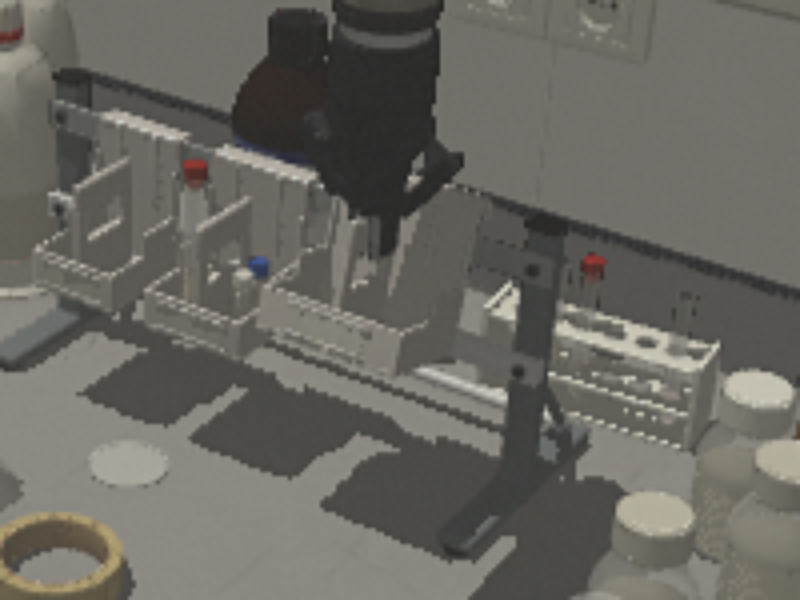

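Centred in the gap between the hung caddy and the right post, with the lip over the rail line. Lower, then swing.

```bash
python3 - <<'E'
from m import *
G=grasp_G(); L0=np.array([.6739,-.180,.215])
robot.pause(.1)
hit=go(Clip(L0+[0,0,-.004],14),G,v=.05,f=6); st(f'hook {hit}')
C1=Tt(robot.current_tool_pos(),robot.current_eef_rot())@np.linalg.inv(G); l=(C1@[.051,0,.115,1])[:3]; print('lip',l.round(4))
if hit and abs(l[2]-.215)<.003:
    L=np.array([.6739,-.180,l[2]+.0006])
    for th in [11,8,5,3,1.5,.5]:
        s=go(Clip(L,th),G,v=.04,f=12); st(f'{th} {s}')
        if s: break
im=vision.grab_frame('scene'); cv2.imwrite('pics/wd_sw_s.png',cv2.resize(im[160:310,270:470,::-1],None,fx=4,fy=4))
E
```

```text
hook True t 26.0917 F [0.6 0.3 2.1] gap 0.08 tcp [ 0.6132 -0.1799  0.1959] [-180.   -1.    0.]
lip [ 0.674  -0.1799  0.2147]
11 False t 26.3417 F [-0.5  0.8 -0.5] gap 0.078 tcp [ 0.6134 -0.1799  0.1931] [-180.    -3.9   -0. ]
8 False t 26.5917 F [-0.4  0.1 -0.9] gap 0.081 tcp [ 0.6146 -0.1799  0.19  ] [-180.    -6.8   -0. ]
5 False t 26.8417 F [ 0.2 -0.2 -1.2] gap 0.079 tcp [ 0.6159 -0.1801  0.1869] [-180.    -9.8   -0. ]
3 False t 27.0917 F [-1.1  0.1 -3.2] gap 0.081 tcp [ 0.6171 -0.1801  0.1848] [-180.   -11.8   -0. ]
1.5 False t 27.3417 F [ 0.2  0.6 -2.9] gap 0.076 tcp [ 0.618  -0.1802  0.1834] [-180.   -13.4   -0. ]
0.5 False t 27.5917 F [-3.4 -0.6 -0.9] gap 0.079 tcp [ 0.6182 -0.1801  0.1823] [-180.   -14.3   -0. ]
```

View pics/wd_sw_s.png

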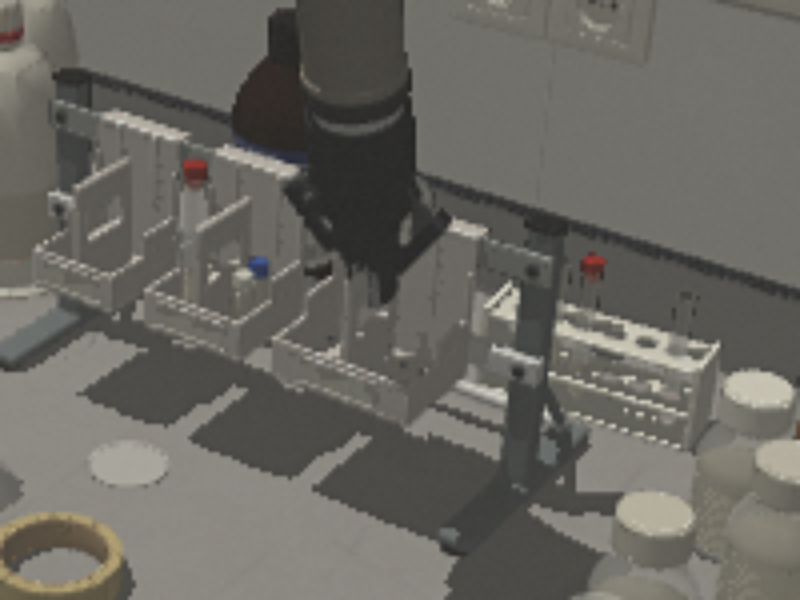

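```bash
python3 - <<'E'
from m import *
fingers.gripper_to(0.35); st('open')
T=Tt(robot.current_tool_pos(),robot.current_eef_rot())
robot.line_to((T[:3,3]-T[:3,2]*.13).tolist(),velocity=.15); st('ret')
robot.line_to([.56,-.06,.38],[180,0,0],velocity=.25); robot.pause(.3)
shot('pics/fin_w')
K,E=wc('fin_w'); a=cv2.imread('pics/fin_w.png')
from ov import draw
for p,w in [((.6224,.069,0),80),((.6224,-.0466,0),90),((.6224,-.18,0),118)]: draw(a,K,E,p,.1,w,1,0,0)
cv2.imwrite('pics/fin_w_ov.png',a)
im=vision.grab_frame('scene'); cv2.imwrite('pics/fin_s.png',cv2.resize(im[150:330,180:440,::-1],None,fx=3,fy=3))
st()
E
```

```text
open t 27.9917 F [ 0.2 -0.1  0.2] gap 0.352 tcp [ 0.6201 -0.18    0.1837] [180.  -14.6   0. ]
ret t 29.0083 F [ 0.3 -0.3  0.2] gap 0.347 tcp [ 0.5867 -0.1799  0.3082] [-180.   -14.4   -0. ]
 t 30.125 F [0.1 0.9 0.2] gap 0.353 tcp [ 0.5598 -0.0608  0.3798] [ 1.8e+02  0.0e+00 -1.0e-01]
```

View pics/fin_w_ov.png

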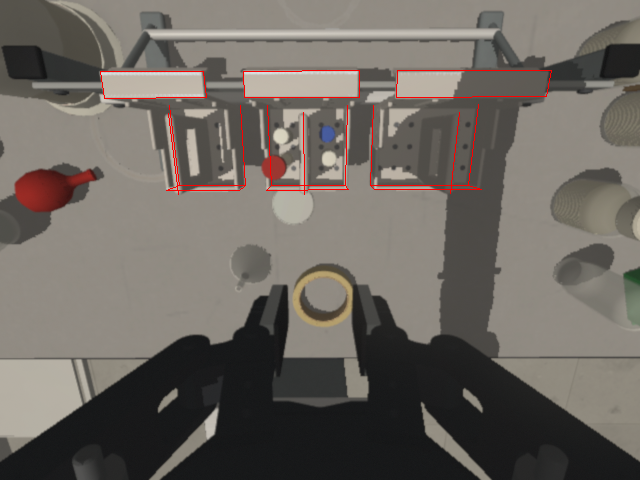

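View pics/fin_s.png

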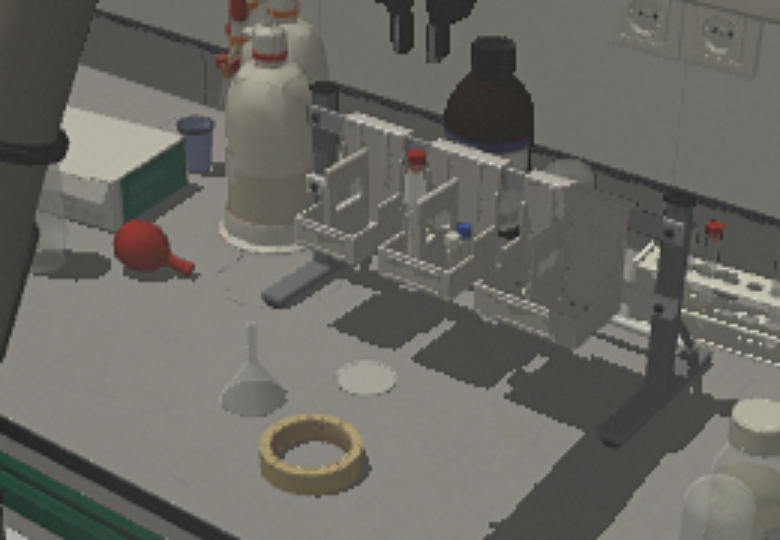

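```bash
python3 - <<'E'
from station import *
from station import workorder
workorder.close_job()
E
```

```text
the job is handed in; nothing more can be done
```

Both loose caddies are hung on the rack and the job is handed in, at about 30 s of the 58 s allowed. The narrow one is on the left (+y), and the wide one is on the right, where the free rail is longer.

- **Hooking:** each caddy was tipped 14° and lowered. The lip touched the rail within 0.3 mm of the expected height (0.2149 and 0.2147 m, against 0.215 m).
- **Swinging down:** the back met the lower rail with 4.5 N or less on both. I then released them and pulled back clear.
- **Last pictures:** the nominal hung outlines (z = 100 mm, in line with the rail) lie on both caddies and on the fixed one to within about 1–2 pixels. Both look level with the fixed caddy. The gripper touches nothing, and the bystanders in view and the green look-alike appear unmoved.
- **Disagreements:** my first rough top-camera readings were up to 2 cm off. I replaced them with wrist-camera fits that matched the scene camera. In the hand, both caddies looked about 2% smaller than predicted, which had no effect on the hang. I did not measure the bystanders' positions numerically.

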